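# Stand the toppled snack canister up and seal its push-top lid

### The job

The cracker canister has been knocked over and is leaning on the steel tumbler with its lid unsealed. With your fingertips push it back up so that it stands upright by itself where it is, beside the white cabinet, then press the round button on its lid fully down to seal it. Only push and press: do not lift the canister off the counter, let it fall flat or knock the tumbler over, and leave the other things and the shut cabinet as they are.

Things in the scene. Friction and masses are not known exactly. Their poses are not given: they have to be found in the camera images.
- canister: Push-top snack canister, a box 105 mm wide (its x), 85 mm deep (its y), 190 mm high (its z, lid included), 0.4 kg, clear walls, crackers inside, white lid. Origin: centre of the underside. At the start it leans 36 to 40 degrees towards its -y side, with that face on the tumbler's rim. Pushed up to less than about 24 degrees it rocks upright by itself.
- lean_edge (a point): Middle of the top edge of the canister's -y face. At the start this edge hangs over the tumbler's mouth, about 150 mm above the counter. Pushed horizontally towards the canister's +y side (towards the cabinet) it takes under 3 N to raise the canister, whose foot edge stays nearly in place.
- foot_front (a point): Middle of the bottom edge of the canister's -y face: the edge on which it rests and turns while it leans. Once it stands there are at least 15 mm between it and the cabinet.
- foot_back (a point): Middle of the bottom edge of the canister's +y face, raised at the start.
- button_top (a point): Centre of the top of the round green lid button (47 mm across), in the middle of the lid. At the start it stands 11 mm above the lid; fully pressed it stands 1 mm above the lid, which is 191 mm above the canister's underside.
- pop_button (a joint): Travel of the lid button in m: 0 raised (unsealed), 0.010 fully down (sealed). It slides into the lid along the canister's axis, needs about 4 N and stays where it is left.
- tumbler: Empty double-walled stainless steel tumbler, 100 mm high, 74 mm across the rim and 60 mm at the base, 0.32 kg, loose on the counter. Origin: centre of its underside, z up.
- cabinet: White plastic mini cabinet, fixed, 160 mm deep (its x) by 200 mm wide (its y) by 195 mm high, with a yellow dish (22 mm high) on top. Origin: centre of its underside; its door is on the -x side and the canister stands beside its -y side.
- cabinet_door (a joint): Swing door of the cabinet, held shut by a magnetic catch (about 2 N at its knob): 0 shut, grows as it opens (rad).
- highlighter_a: Flat purple highlighter, 116 by 25 by 18 mm, lying. Origin: centre of its underside, x along it towards the cap.
- highlighter_b: A second one, the same.
- puzzle_cube: Wooden block puzzle cube, 57 mm. Origin: centre of its underside.
Mind the look-alikes: they are no part of the job. What is shaped like the canister but pink, purple or red is not meant.

How it is judged:
On the way, in this order (a step that is already met when the one before it is completed fails the run):
1. the canister stands upright on its base (angle between canister's own z axis and vertical below 0.06 rad and height (world z) of canister below 0.004 m), for 0.3 s.
2. the lid button is pressed fully down (value of joint pop_button above 0.0078 m and angle between canister's own z axis and vertical below 0.1 rad), for 0.2 s.
At the end, for the whole second after the job is handed in: The canister stands still, upright within 3.4 degrees, within 70 mm of where it was, its button down by 7.5 of 10 mm or more; the tumbler is upright; tumbler, cube and highlighters lie within 40 mm of where they were; the cabinet door is shut within 0.15 rad (all of step 1 and value of joint pop_button above 0.0075 m and distance of canister from where it was at the start of the episode below 0.07 m and linear speed of canister below 0.02 m/s and angle between tumbler's own z axis and vertical below 0.1 rad and distance of each of tumbler, highlighter_a, highlighter_b, puzzle_cube from where it was at the start of the episode below 0.04 m and value of joint cabinet_door below 0.15 rad); the robot touches nothing.
It fails at once if the canister is lifted off the counter (both bottom edges more than 12 mm up) (height (world z) of each of foot_front, foot_back above 0.012 m).
It fails at once if the canister falls flat (more than 57 degrees from upright) (angle between canister's own z axis and vertical above 1 rad).
It fails at once if the tumbler is knocked over (tilts more than 29 degrees) (angle between tumbler's own z axis and vertical above 0.5 rad).
It fails at once if the tumbler, cube or a highlighter is picked up (more than 40 mm off the counter) (height (world z) of any of highlighter_a, highlighter_b, puzzle_cube, tumbler above 0.04 m).
It also fails if it takes over 45 s, if anything falls off the work surface, if the arm or the gripper's body presses on something with over 40 N, if the wrist force passes 120 N, or if a joint passes its speed limit or range.

### The arm

A 6-joint arm with a two-finger parallel gripper is mounted at the origin on the work surface. World frame = base frame: x ahead of the robot, y to its left, z up, the work surface at z = 0. Lengths are in m, angles in rad, forces in N, time in s.
With the tool pointing down it reaches from about 0.25 to 0.725 m from the base axis. Payload 4 kg.
Tool frame: the origin (TCP) lies on the centre line of the jaws, within the pads' length; the fingertips stand ahead of it and the grasp point (between the pads) lies 11 mm behind it (bot.tip_extent is the z of the fingertips in the tool frame, in m); z points along the fingers, y is the direction in which the jaws open and shut (so a half turn about z gives the same grasp; the last joint's range is limited). The gripper opens to 85 mm and grips with 20 to 120 N. Pads are 22 mm wide; open, the fingers measure 114 mm over their backs; the gripper's body (76 mm by 85 mm) begins 54 mm behind the grasp point. The pads swing forward as they close: fully open they stand 13 mm farther back than shut.
Start: joints at [-1.282, 0.241, 0.005, 1.335, 0, 1.571], TCP at [0.142, -0.479, 0.239] pointing down, gripper open.
Joint ranges: [-2.72, 2.72], [-1.05, 1.87], [-1.09, 1.28], [-1.99, 2.15], [-1.42, 1.44], [-3.14, 3.14]. Speed limits (rad/s): [2.79, 2.79, 3.14, 3.14, 3.14, 3.14].

### API

Orientations are given as a unit quaternion [x, y, z, w].
In Python, from workcell import bot gives the robot as it stands.
- The arm moves only by the shell command python3 -m jog 'ROWS'. ROWS is JSON, a list that holds one entry, the list of rows, each a list of 7 numbers: the shift along the world's x, y, z in m, then the turn, a rotation vector about the world's x, y, z in degrees, then the closure in counts, from 0 (fully open) to 255 (shut). In form: [[[tx, ty, tz, ax, ay, az, fingers], ...]]. A call has 1 to 10 rows; each row is the pose to reach, as a shift and turn from the pose commanded when the call began; what a row does not reach only later rows make up. A row lasts 1/12 s, in which the tool goes at most 41.7 mm and 7.16 degrees, less where a joint would pass 70% of its speed; a pose out of reach is approached as far as the arm can. A call with a gripper value outside its range is refused whole. The fingers move at their own pace and stop on an object; the grip force is fixed at half the most. Time passes only in rows, so rows that repeat a pose let the fingers close. It gives the time, the measured TCP pose, the force and the opening at its end, in the units of the state.
- bot.get_obs(): the state, without advancing time (a new reading comes with each control period).
- bot.camera(name): name is "scene" or "side" or "wrist"; returns the picture (400x640x3 uint8, blue, green, red); there is no depth.
- bot.camera_model(name): a dict with "K" (3x3 intrinsics, pixels), "k1" (the pictures are not rectified: a ray, as slopes to the right and down, at radius r is drawn at 1 + k1 r^2 times it, then the intrinsics apply), "T" (4x4, takes a point from camera to world coordinates). Camera axes: x right, y down, z forward; pixel columns grow to the right and rows downward; lengths in m; the calibration is good to about 2 mm. A picture is of the moment at which its call begins: read the wrist's pose just before it. camera_model takes no time and is no camera call; for the wrist camera it gives the pose at the moment of the call.
- bot.job_done(): hands the job in, once; it reports no verdict.
The state is a dict: "clock": time; "joint_pos": joint angles; "joint_vel": joint speeds; "tau": joint torques, N m; "eef_pos": TCP position; "tool_rot": TCP orientation; "ft_force": force on the tool from outside, world axes, zero at the start; "ft_torque": the same for the moment, N m; "grip_width": finger opening in m.
Only numpy, scipy, OpenCV 4.12 (cv2) and the standard library are available. Lean on these libraries where they do the work, as an engineer would, in place of code of your own. Each camera call takes 0.05 s, during which the arm holds its last target. There are 200 camera calls.

## Working session

There is one attempt and no reset: what is moved stays moved. The work goes in short steps, Python scripts to look and compute and a shell command to move; the robot and the scene stay as the last step left them, time stands still between calls to the robot, and variables do not carry over. Pictures are saved under pics/ and viewed, about 8 in all and at most 12, crops included, and the job is handed in when it is done.

```bash
mkdir -p pics; ls
python3 - <<'E'
from workcell import bot
import cv2,numpy as np
for n in("scene","side"):
    cv2.imwrite(f"pics/{n}0.png",bot.camera(n)); m=bot.camera_model(n); print(n,np.round(m["K"],1).tolist(),m["k1"],np.round(m["T"],3).tolist())
o=bot.get_obs();print(o["clock"],o["eef_pos"],o["tool_rot"],o["ft_force"],bot.tip_extent)
E
```

```text
pics
scene [[475.8, 0.0, 319.9], [0.0, 475.8, 198.5], [0.0, 0.0, 1.0]] 0.0017719227432641265 [[-0.555, 0.594, -0.583, 1.298], [0.832, 0.412, -0.372, 0.448], [0.019, -0.691, -0.722, 1.049], [0.0, 0.0, 0.0, 1.0]]
side [[418.8, 0.0, 313.5], [0.0, 418.8, 203.3], [0.0, 0.0, 1.0]] 0.0074509676654491 [[-0.776, -0.407, 0.481, -0.079], [-0.63, 0.502, -0.593, 0.749], [-0.0, -0.763, -0.646, 0.983], [0.0, 0.0, 0.0, 1.0]]
0.1 [ 0.14224338 -0.4787712   0.23851169] [ 9.89593106e-01  1.43891043e-01 -1.33826569e-04 -9.13604698e-04] [ 0.00876333 -0.00693446 -0.43731428] 0.008
```

View pics/scene0.png

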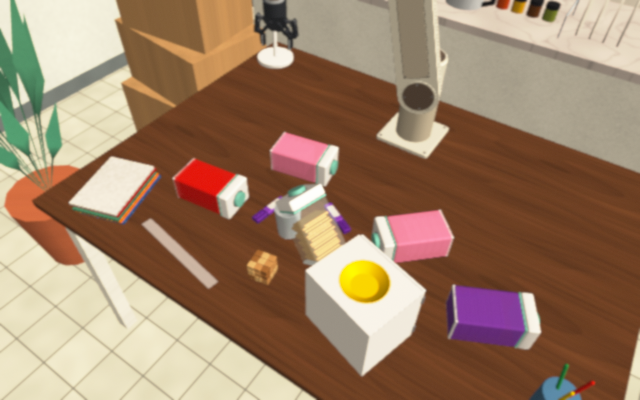

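View pics/side0.png

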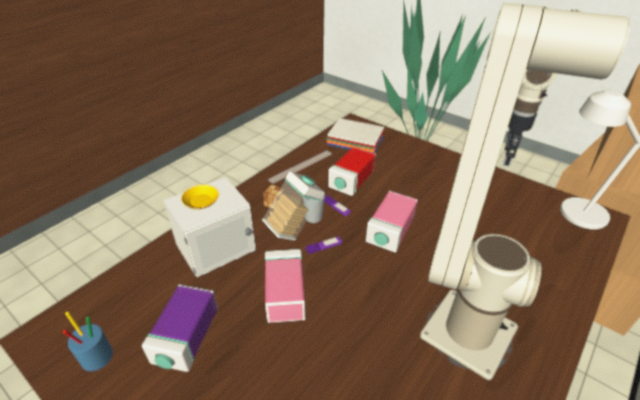

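The target is the clear canister leaning on the tumbler: scene (318,228), side (292,205). The look-alikes all lie flat:

| Look-alike | Scene pixel | Side pixel |
|---|---|---|
| red | (210,188) | (352,170) |
| pink | (304,158) | (392,220) |
| pink | (412,237) | (285,285) |
| purple | (490,316) | (180,328) |

Next I'll check the choice in one close crop.

Run:
```python
import cv2,numpy as np
a=cv2.imread("pics/scene0.png")[165:285,240:360]; b=cv2.imread("pics/side0.png")[155:255,240:360]
a=cv2.resize(a,None,fx=3.3,fy=3.3,interpolation=2); b=cv2.resize(b,None,fx=3.3,fy=3.3,interpolation=2)
b=cv2.copyMakeBorder(b,0,a.shape[0]-b.shape[0],0,0,0)
cv2.imwrite("pics/crop.png",np.hstack([a,b]))
```

```text
(no output)
```

View pics/crop.png

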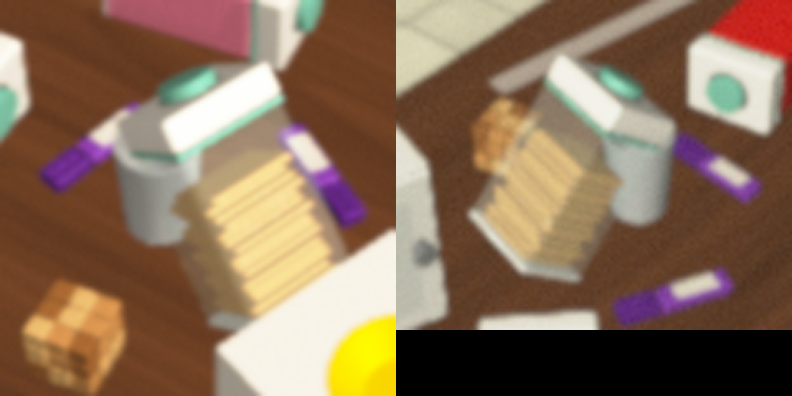

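The crop confirms it: clear walls, crackers and a green button, with the lid over the tumbler. Lid corners in the crop are scene (165,150), (275,65), (118,118) and side (560,58), (608,132), (672,125). Next I triangulate them.

```bash
cat > h.py <<'E'
from workcell import bot
import numpy as np,cv2
def ray(n,p):
    m=bot.camera_model(n);K=np.array(m["K"]);T=np.array(m["T"]);k=m["k1"]
    s=cv2.undistortPoints(np.array([[p]],float),K,np.array([k,0,0,0.]))[0,0]
    return T[:3,3],T[:3,:3]@np.array([s[0],s[1],1])
def tri(a,b,na="scene",nb="side"):
    o1,d1=ray(na,a);o2,d2=ray(nb,b)
    s=np.linalg.lstsq(np.c_[d1,-d2],o2-o1,rcond=None)[0]
    p,q=o1+s[0]*d1,o2+s[1]*d2
    return (p+q)/2,np.linalg.norm(p-q)
def plane(n,p,z):
    o,d=ray(n,p);return o+d*(z-o[2])/d[2]
E
python3 - <<'E'
from h import *
np.set_printoptions(precision=3,suppress=True)
S=lambda u,v:(240+u/3.3,165+v/3.3)
D=lambda u,v:(240+(u-396)/3.3,155+v/3.3)
for n,a,b in [("+x+y",(165,150),(560,58)),("-x+y",(275,65),(608,132)),("button",(188,80),(620,78))]:
    print(n,*tri(S(*a),D(*b)))
print("-x-y ftop z.15",plane("side",D(672,125),.15)," +x-y z.15",plane("scene",S(118,118),.15))
print("foot -x",plane("side",D(580,278),0),"+x",plane("side",D(470,212),0.05),"-x back",plane("side",D(525,270),0.05))
print("cab",[plane("scene",p,.195) for p in((306,272),(362,237),(423,291))])
print("tumbler base", plane("scene",S(158,240),0),plane("side",D(638,222),0))
im=cv2.imread("pics/scene0.png")
E
```

```text
+x+y [ 0.671 -0.044  0.185] 0.016116769781502477
-x+y [ 0.563 -0.006  0.188] 0.01809294769940093
button [ 0.606 -0.065  0.185] 0.0023558807906050023
-x-y ftop z.15 [ 0.55  -0.076  0.15 ]  +x-y z.15 [ 0.645 -0.105  0.15 ]
foot -x [0.584 0.026 0.   ] +x [0.697 0.062 0.05 ] -x back [0.598 0.088 0.05 ]
cab [array([0.809, 0.106, 0.195]), array([0.656, 0.156, 0.195]), array([0.709, 0.336, 0.195])]
tumbler base [ 0.631 -0.082  0.   ] [ 0.591 -0.074  0.   ]
```

Lean edge is about (0.598,-0.090,0.15), foot_front about (0.634,0.019) and canister yaw about -18°. I'll move to a stand-off on the -y side, fingers shut and tool turned +55°.

```bash
python3 -m jog '[[[0.12,0.09,0.02,0,0,18,255],[0.22,0.17,0.02,0,0,36,255],[0.22,0.17,0.02,0,0,55,255],[0.22,0.17,0.02,0,0,55,255],[0.22,0.17,0.02,0,0,55,255],[0.22,0.17,0.02,0,0,55,255],[0.22,0.17,0.02,0,0,55,255],[0.22,0.17,0.02,0,0,55,255],[0.22,0.17,0.02,0,0,55,255],[0.22,0.17,0.02,0,0,55,255]]]'
python3 -m jog '[[[0.222,0.175,0,0,0,0,255],[0.222,0.175,0,0,0,0,255],[0.222,0.175,0,0,0,0,255],[0.222,0.175,0,0,0,0,255],[0.222,0.175,0,0,0,0,255],[0.222,0.175,0,0,0,0,255],[0.222,0.175,0,0,0,0,255],[0.222,0.175,0,0,0,0,255],[0.222,0.175,0,0,0,0,255],[0.222,0.175,0,0,0,0,255]]]'
python3 - <<'E'
from h import *
o=bot.get_obs();print(bot.tip_extent,o["joint_pos"],o["ft_force"])
from scipy.spatial.transform import Rotation as R
print(R.from_quat(o["tool_rot"]).as_matrix().round(2))
cv2.imwrite("pics/s1.png",np.hstack([cv2.resize(bot.camera("scene")[100:290,220:420],None,fx=2,fy=2),cv2.resize(bot.camera("side")[80:270,220:420],None,fx=2,fy=2)]))
E
```

```text
clock: 0.93
eef_pos: [0.3623, -0.3089, 0.2589]
tool_rot: [0.812, 0.584, -0.0, -0.001]
ft_force: [0.7, 0.1, 0.1]
grip_width: -0.0001
clock: 1.77
eef_pos: [0.5835, -0.1354, 0.2586]
tool_rot: [0.812, 0.583, -0.001, -0.001]
ft_force: [-0.8, 0.8, 0.5]
grip_width: -0.0
0.008 [-2.27837878e-01  4.38716427e-01  3.37123093e-01  1.47098210e+00
 -4.97272635e-04  1.66769795e+00] [-0.81669824  0.76411984  0.46800991]
[[ 0.32  0.95 -0.  ]
 [ 0.95 -0.32 -0.  ]
 [-0.   -0.   -1.  ]]
```

View pics/s1.png

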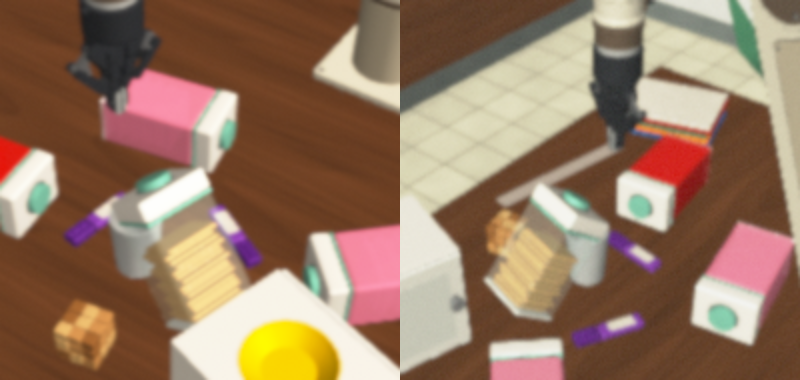

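Picture: the canister is untouched, and the shut fingertips are at scene (280,154) and side (328,155), behind its -y side. I'll lower to just under the lean edge height and approach.

```bash
python3 -c "
from h import *
print(tri((280,154),(328.5,155)))"
python3 -m jog '[[[0,0,-0.03,0,0,0,255],[0,0,-0.06,0,0,0,255],[0,0,-0.09,0,0,0,255],[0,0,-0.11,0,0,0,255],[0,0,-0.11,0,0,0,255],[0.0015,0.005,-0.11,0,0,0,255],[0.003,0.01,-0.11,0,0,0,255],[0.0045,0.014,-0.11,0,0,0,255],[0.006,0.019,-0.11,0,0,0,255],[0.006,0.019,-0.11,0,0,0,255]]]'
```

```text
(array([ 0.57976714, -0.13541121,  0.24954602]), np.float64(0.0014861472540785125))
clock: 2.7
eef_pos: [0.5917, -0.1143, 0.151]
tool_rot: [0.811, 0.585, 0.001, 0.001]
ft_force: [0.4, 0.6, -0.6]
grip_width: -0.0002
```

```bash
python3 -m jog '[[[0.0008,0.0024,0,0,0,0,255],[0.0015,0.005,0,0,0,0,255],[0.0023,0.007,0,0,0,0,255],[0.003,0.0095,0,0,0,0,255],[0.004,0.012,0,0,0,0,255],[0.0046,0.014,0,0,0,0,255],[0.0054,0.0166,0,0,0,0,255],[0.006,0.019,0.001,0,0,0,255],[0.007,0.021,0.002,0,0,0,255],[0.0077,0.024,0.003,0,0,0,255]]]'
python3 - <<'E'
from h import *
print(bot.get_obs()["ft_force"])
cv2.imwrite("pics/s2.png",np.hstack([cv2.resize(bot.camera("scene")[120:270,240:370],None,fx=3,fy=3),cv2.resize(bot.camera("side")[120:270,230:360],None,fx=3,fy=3)]))
E
```

```text
clock: 3.53
eef_pos: [0.5982, -0.0912, 0.1524]
tool_rot: [0.811, 0.584, -0.0, -0.0]
ft_force: [0.8, -0.5, 0.4]
grip_width: 0.0001
[ 0.79337926 -0.48268158  0.35225784]
```

View pics/s2.png

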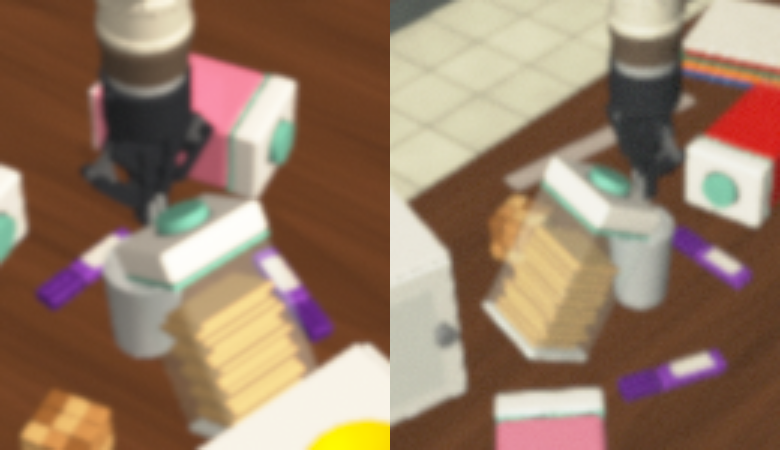

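The fingertip sits behind the middle of the lean edge, crop left (155,210) and right (645,185). Contact is imminent, so I continue slowly.

```bash
python3 -m jog '[[[0.0008,0.0024,0,0,0,0,255],[0.0015,0.005,0,0,0,0,255],[0.0023,0.007,0.001,0,0,0,255],[0.003,0.0095,0.002,0,0,0,255],[0.004,0.012,0.003,0,0,0,255]]]'
python3 -m jog '[[[0.0008,0.0024,0.001,0,0,0,255],[0.0015,0.005,0.002,0,0,0,255],[0.0023,0.007,0.003,0,0,0,255],[0.003,0.0095,0.004,0,0,0,255],[0.004,0.012,0.005,0,0,0,255]]]'
python3 - <<'E'
from h import *
cv2.imwrite("pics/s3.png",np.hstack([cv2.resize(bot.camera("scene")[120:270,240:370],None,fx=3,fy=3),cv2.resize(bot.camera("side")[120:270,230:360],None,fx=3,fy=3)]))
E
```

```text
clock: 4.05
eef_pos: [0.6021, -0.079, 0.1553]
tool_rot: [0.811, 0.585, -0.0, -0.0]
ft_force: [-0.1, 0.1, -0.0]
grip_width: 0.0001
clock: 4.47
eef_pos: [0.6062, -0.067, 0.1604]
tool_rot: [0.811, 0.585, 0.0, -0.0]
ft_force: [-1.1, 0.5, 0.0]
grip_width: -0.0003
```

View pics/s3.png

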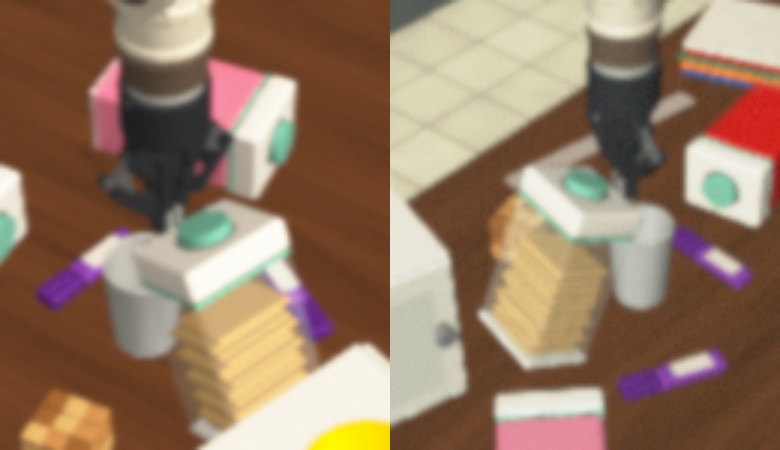

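The canister is rising: the lid is off the tumbler rim, its front at left crop (165,250), and the tumbler hasn't moved. I continue.

```bash
python3 -m jog '[[[0.0008,0.0024,0.001,0,0,0,255],[0.0015,0.005,0.002,0,0,0,255],[0.0023,0.007,0.003,0,0,0,255],[0.003,0.0095,0.004,0,0,0,255],[0.004,0.012,0.005,0,0,0,255],[0.0046,0.014,0.005,0,0,0,255],[0.0054,0.0166,0.006,0,0,0,255],[0.006,0.019,0.007,0,0,0,255],[0.006,0.019,0.007,0,0,0,255],[0.006,0.019,0.007,0,0,0,255]]]'
python3 -m jog '[[[0,0,0,0,0,0,255],[0,0,0,0,0,0,255],[0,0,0,0,0,0,255],[0,0,0,0,0,0,255],[0,0,0,0,0,0,255]]]'
python3 - <<'E'
from h import *
cv2.imwrite("pics/s4.png",np.hstack([cv2.resize(bot.camera("scene")[120:270,240:370],None,fx=3,fy=3),cv2.resize(bot.camera("side")[120:270,230:360],None,fx=3,fy=3)]))
E
```

```text
clock: 5.4
eef_pos: [0.6122, -0.0481, 0.1674]
tool_rot: [0.811, 0.585, 0.0, 0.0]
ft_force: [0.2, 0.4, 0.1]
grip_width: 0.0003
clock: 5.82
eef_pos: [0.6121, -0.0484, 0.1673]
tool_rot: [0.811, 0.584, -0.0, -0.0]
ft_force: [-0.9, 0.1, 0.3]
grip_width: 0.0002
```

View pics/s4.png

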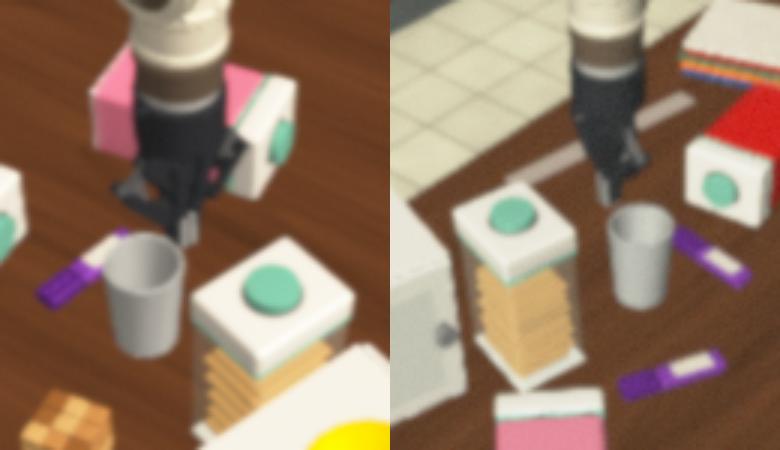

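The canister now stands clear of the tumbler and cabinet, button at scene (330.7,216) and side (270.7,191). I triangulate the button by colour mask.

```bash
cat >> h.py <<'E'
def btn(n,seed):
    h=cv2.cvtColor(bot.camera(n),cv2.COLOR_BGR2HSV)
    k,l,st,c=cv2.connectedComponentsWithStats(cv2.inRange(h,(70,70,60),(95,255,255)))
    i=min(range(1,k),key=lambda i:np.hypot(*(c[i]-seed))+(st[i,4]<40)*99)
    return c[i],st[i]
E
python3 - <<'E'
from h import *
a,sa=btn("scene",(330.7,216));b,sb=btn("side",(270.7,191))
print(a,sa,b,sb,tri(a,b),plane("scene",a,.199),plane("side",b,.199),bot.get_obs()["eef_pos"])
E
```

```text
[329.49514563 215.27669903] [321 208  18  15 206] [273.54205607 190.22429907] [267 186  14  10 107] (array([0.64123257, 0.05633193, 0.1950956 ]), np.float64(0.0033202827993344688)) [0.64525357 0.05988289 0.199     ] [0.63813115 0.05763069 0.199     ] [ 0.61207856 -0.04834309  0.16730151]
```

```bash
python3 -m jog '[[[0,0,0.035,0,0,0,255],[0,0,0.075,0,0,0,255],[0,0,0.075,0,0,0,255],[0.012,0.038,0.075,0,0,0,255],[0.023,0.075,0.075,0,0,0,255],[0.033,0.108,0.075,0,0,0,255],[0.033,0.108,0.075,0,0,0,255],[0.033,0.108,0.06,0,0,0,255],[0.033,0.108,0.05,0,0,0,255],[0.033,0.108,0.05,0,0,0,255]]]'
python3 - <<'E'
from h import *
cv2.imwrite("pics/s5.png",np.hstack([cv2.resize(bot.camera("scene")[120:270,270:400],None,fx=3,fy=3),cv2.resize(bot.camera("side")[120:270,210:340],None,fx=3,fy=3)]))
E
```

```text
clock: 6.85
eef_pos: [0.6436, 0.0595, 0.2142]
tool_rot: [0.811, 0.585, -0.002, -0.001]
ft_force: [0.5, 0.1, -1.0]
grip_width: -0.0
```

View pics/s5.png

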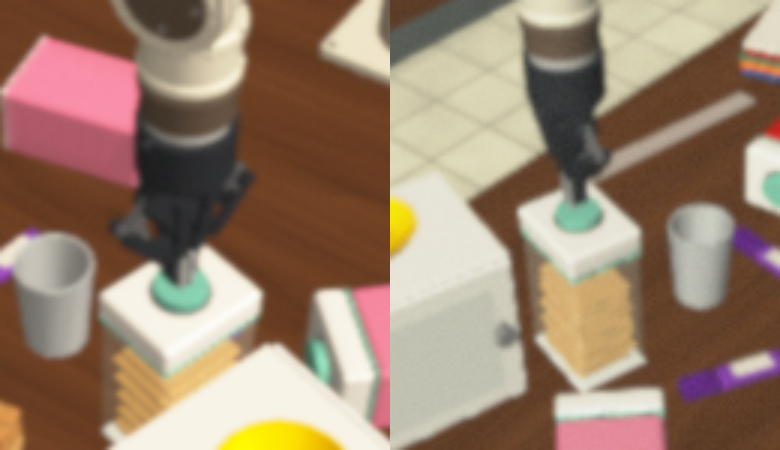

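The fingertips are right above the button centre, tip at left crop (185,278) and button at (182,292). I press slowly.

```bash
python3 -m jog '[[[0,0,-0.004,0,0,0,255],[0,0,-0.006,0,0,0,255],[0,0,-0.008,0,0,0,255],[0,0,-0.01,0,0,0,255],[0,0,-0.012,0,0,0,255],[0,0,-0.014,0,0,0,255],[0,0,-0.016,0,0,0,255],[0,0,-0.017,0,0,0,255],[0,0,-0.018,0,0,0,255],[0,0,-0.018,0,0,0,255]]]'
```

```text
clock: 7.78
eef_pos: [0.6453, 0.0595, 0.1992]
tool_rot: [0.811, 0.585, 0.0, 0.0]
ft_force: [-0.9, -1.3, 3.3]
grip_width: 0.0
```

```bash
python3 -m jog '[[[0,0,-0.001,0,0,0,255],[0,0,-0.002,0,0,0,255],[0,0,-0.002,0,0,0,255],[0,0,-0.002,0,0,0,255]]]';python3 -m jog '[[[0,0,-0.001,0,0,0,255],[0,0,-0.002,0,0,0,255],[0,0,-0.002,0,0,0,255],[0,0,-0.002,0,0,0,255]]]'
```

```text
clock: 8.12
eef_pos: [0.6454, 0.0595, 0.1991]
tool_rot: [0.811, 0.585, 0.001, 0.001]
ft_force: [-2.2, -1.5, 9.8]
grip_width: 0.0005
clock: 8.45
eef_pos: [0.6455, 0.0595, 0.199]
tool_rot: [0.811, 0.585, 0.002, 0.001]
ft_force: [-4.7, -2.3, 16.4]
grip_width: 0.0002
```

The force climbs to 16 N with no further travel and the tip at 0.191 m, so the button has bottomed. I retract straight up, move clear and check.

```bash
python3 -m jog '[[[0,0,0.004,0,0,0,255],[0,0,0.012,0,0,0,255],[0,0,0.04,0,0,0,255],[0,0,0.08,0,0,0,255],[0,0,0.08,0,0,0,255],[-0.03,-0.04,0.08,0,0,0,255],[-0.06,-0.07,0.08,0,0,0,255],[-0.08,-0.1,0.08,0,0,0,255],[-0.08,-0.1,0.08,0,0,0,255],[-0.08,-0.1,0.08,0,0,0,255]]]'
python3 - <<'E'
from h import *
cv2.imwrite("pics/s6.png",np.hstack([cv2.resize(bot.camera("scene")[150:300,240:400],None,fx=2.5,fy=2.5),cv2.resize(bot.camera("side")[120:270,190:350],None,fx=2.5,fy=2.5)]))
print(bot.get_obs()["ft_force"])
E
```

```text
clock: 9.28
eef_pos: [0.5638, -0.0419, 0.2754]
tool_rot: [0.812, 0.583, -0.0, -0.0]
ft_force: [0.0, 0.5, 0.5]
grip_width: -0.0001
[-0.61830546 -0.14710636 -0.30193351]
```

View pics/s6.png

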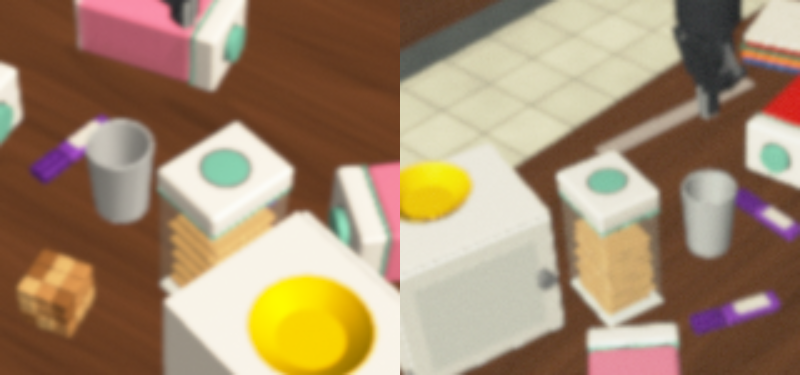

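The button is flush with the lid, left crop (225,168) and right (607,182). The canister and tumbler are upright, the door is shut, nothing else has moved, and the gripper is clear. I hand in.

```bash
python3 -c "
from workcell import bot
bot.job_done()"
```

```text
the job is handed in; nothing more can be done
```

The job is handed in: the canister stands upright by itself beside the cabinet and its lid button is pressed down. I pushed its lean edge with shut fingertips until it rocked upright, then pressed the button until it stopped moving. At that point the fingertips were at about 191 mm with 16 N on them, which is the fully pressed height.

- **Last pictures:** the button is flush with the lid, and the canister and tumbler are upright. The cube and highlighters look unmoved, the door is shut, and the gripper is clear with no force on it beyond sensor noise. I judged these from the pictures and did not measure final positions.
- **Readings that disagreed:** the button position from the two cameras differed by a few mm because the side camera's colour mask caught only part of the button. I used the scene camera's value, and a close picture taken before pressing confirmed the fingertips were over the button.
- **Not confirmed:** the system reports no verdict, and I had no direct reading of the button's joint value. The run took about 9.4 s of the 45 s allowed.

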